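# Tap a blank up to the hidden depth stop of a drilling jig

### The job

Take the steel knock-out bar off its rest and, with its end, nudge the square pale blank with small gentle taps (never a blow) further into the covered drilling jig until you feel it come up firmly against the depth stop hidden inside; how deep the stop is set is not known, and it is delicate, so stop as soon as the push gets harder than the blank's steady drag. Leave the blank against the stop, touch it only with the bar, then lay the bar back in its wooden rest and leave everything else where it stands.

Things in the scene. Friction and masses are not known exactly. Their poses are not given: they have to be found in the camera images.
- jig: drilling jig fixed to the bench: base 205 x 74 x 12 mm (x -110 to +95) with a covered channel (aluminium top) 170 mm long, 27 mm wide inside, 55 mm wide and 53 mm high outside. Origin on the bench under the channel's middle; +x runs inwards along the channel, from the open mouth (x = -85 mm; it faces left and a little towards the robot) to the closed far end; z up
- jig_mouth (a point): centre of the jig's open mouth, 24.5 mm above the bench, the height of the blank's centre line; axes as the jig
- stop_unit: dark end block (12 x 55 x 41 mm) closing the channel's far end (x = 85 to 97 mm); origin and axes are the jig's. It carries the unseen stop, a steel pad inside the channel: its face lies 15 to 55 mm beyond the jig's origin in +x, unknown. It gives 2 mm on a light spring (1.2 to 1.8 N), then is rigid; over 12 N spoils it. Its spring keeps pressing lightly on a blank left against it
- blank_centre (a point): centre of the pale ash blank, a square bar 25 x 151 x 25 mm (long axis: own y) lying in the jig's channel, 64 to 76 mm of it standing out of the mouth at the start, some 10 to 50 mm when home. A spring shoe in the jig holds it down: it slides with a steady drag of about 5 to 10 N and stays where it is left
- bar_centre (a point): centre of the knock-out bar, steel with a brass tip, 17 mm thick, 224 mm long along its own y (ends 112 mm from this centre), about 0.2 kg; it lies level in its rest, brass tip away from the robot
- bar_rest: wooden rest fixed to the bench: base 170 x 50 x 8 mm with two notched blocks, each 18 mm long, at x = -70 and +70 mm; the bar lies along the rest's x in the notches (26 mm wide, floor 20 mm above the bench, cheeks up to 30 mm). Between the blocks fingers have room down to 8 mm above the bench. Origin on the bench under its middle
- rest_seat (a point): where the centre of the bar belongs on the rest: 28.5 mm above the bench, over the rest's origin; axes as the rest
- sealer_bottle: bystander: amber bottle with red cap, 47 mm wide, 106 mm high, origin at its underside
- friction_polish: bystander: white bottle with green label and black cap, 55 mm wide, 128 mm high, origin at its underside
- thin_glue: bystander: small blue and white glue bottle with red nozzle, 34 mm wide, 95 mm high, origin at its underside
- drive_centre: bystander: steel lathe drive centre standing upright, 25 mm wide, 66 mm high, origin at its underside
- blank_walnut: bystander: dark walnut blank lying on the bench, 20 x 121 x 20 mm, origin at its underside
Things that resemble listed ones, but are neither listed nor needed, are in the scene too. Of the things that look like the part that bears bar_centre, the larger one is meant.

How it is judged:
By the outcome, as a careful person would: the job done as asked, in the order asked, and still so for the second after the job is handed in, with the robot touching nothing.
It also fails if it takes over 72 s, if anything falls off the work surface, if the arm or the gripper's body presses on something with over 40 N, if the wrist force passes 120 N, or if a joint passes its speed limit or range.

### The arm

A 7-joint arm with a two-finger parallel gripper is mounted at the origin on a cart in front of the work surface, level with it; the furniture and walls round the work are solid. World frame = base frame: x ahead of the robot, y to its left, z up, the work surface at z = 0. Lengths are in m, angles in rad, forces in N, time in s.
With the tool pointing down it reaches from about 0.425 to 0.8 m from the base axis. Payload 8.3 kg.
Tool frame: the origin (TCP) lies between the finger pads; the fingertips stand 11 mm ahead of it and the grasp point (between the pads) lies 8 mm behind it; z points along the fingers, y is the direction in which the jaws open and shut (so a half turn about z gives the same grasp; the last joint's range is limited). The gripper opens to 85 mm and grips with 20 to 120 N. Pads are 22 mm wide; open, the fingers measure 114 mm over their backs; the gripper's body (76 mm by 85 mm) begins 54 mm behind the grasp point. The pads swing forward as they close: fully open they stand 13 mm farther back than shut.
Start: joints at [-1.266, 0.383, 0.016, 1.37, -0.006, 1.388, -0.046], TCP at [0.225, 0.583, 0.242] pointing down, gripper open.
Joint ranges: [-2.95, 2.95], [-0.25, 2.06], [-1.52, 1.56], [0.18, 2.33], [-1.44, 4.58], [0.02, 2.06], [-3.01, 3.01]. Speed limits (rad/s): [2.39, 2.39, 3.01, 3.01, 3.14, 3.14, 3.14].

### API

Orientations are given as a rotation vector (axis times angle).
In Python, from station import ctrl, eyes gives the robot as it stands.
- The arm moves only by the tool carry_out, never from a script. Its argument "series" is a list of rows, each a list of 7 numbers: the shift along the tool's x, y, z in m, then the turn, a rotation vector about the tool's x, y, z in degrees, then the opening, from 0 (shut) to 1 (fully open). In form: [[dx, dy, dz, rx, ry, rz, fingers], ...]. A call has 1 to 20 rows; each row shifts and turns the commanded pose from where the row before left it, along the tool's axes as they then stand; what a row does not reach is not made up. A row lasts 1/12 s, in which the tool goes at most 41.7 mm and 7.16 degrees, less where a joint would pass 70% of its speed; a pose out of reach is approached as far as the arm can. A call with a gripper value outside its range is refused whole. The fingers move at their own pace and stop on an object; "squeeze" is the grip in N (left out, the last holds). Time passes only in rows, so rows that do not move let the fingers close. It gives the time, the measured TCP pose, the force and the opening at its end, in the units of the state.
- ctrl.read_state(): the state, without advancing time (a new reading comes with each control period).
- eyes.capture(name): name is "side" or "top" or "wrist"; returns a dict with "color" (420x560x3 uint8, blue, green, red), "fx", "fy", "cx", "cy" (pixels), "camera_from_world" (4x4, takes a point from world to camera coordinates); the wrist camera has in their place "mount" (4x4, takes a point from camera to tool coordinates, whose origin is the TCP and whose axes are the flange's). Camera axes: x right, y down, z forward; pixel columns grow to the right and rows downward; lengths in m; the calibration is good to about 2 mm. A picture is of the moment at which its call begins: read the wrist's pose just before it. There is no depth.
- ctrl.finish_job(): hands the job in, once; it reports no verdict.
The state is a dict: "time_s": time; "joints": joint angles; "qvel": joint speeds; "effort": joint torques, N m; "eef_pos": TCP position; "eef_rot": TCP orientation; "ft_force": force on the tool from outside, world axes, zero at the start; "wrist_torque": the same for the moment, N m; "grip_width": finger opening in m.
Only numpy, scipy, OpenCV 4.12 (cv2) and the standard library are available. Lean on these libraries where they do the work, as an engineer would, in place of code of your own. Each camera call takes 0.05 s, during which the arm holds its last target. There are 200 camera calls.

## Working session

There is one attempt and no reset: what is moved stays moved. The work goes in short steps, Python scripts to look and compute and a tool call to move; the robot and the scene stay as the last step left them, time stands still between calls to the robot, and variables do not carry over. Pictures are saved under pics/ and viewed, about 8 in all and at most 12, crops included, and the job is handed in when it is done.

Besides the shell and the picture viewer there is one more tool, called after ">>>" as name(argument=value, ...), one argument or row to a line, values as JSON. carry_out: Moves the arm, as the interface text tells. Its arguments: {"type":"object","properties":{"series":{"type":"array"},"squeeze":{"type":"number"}},"required":["series"]}

```bash
mkdir -p pics
cat > h.py <<'E'
import numpy as np, cv2
from scipy.spatial.transform import Rotation as R
from station import ctrl, eyes
def cap(n,save=None):
    s=ctrl.read_state(); c=eyes.capture(n)
    if n=='wrist':
        T=np.eye(4);T[:3,:3]=R.from_rotvec(s['eef_rot']).as_matrix();T[:3,3]=s['eef_pos']
        c['w']=T@np.array(c['mount'])
    else: c['w']=np.linalg.inv(np.array(c['camera_from_world']))
    if save: cv2.imwrite('pics/'+save,c['color'])
    return c
def ray(c,u,v,z):
    d=c['w'][:3,:3]@np.array([(u-c['cx'])/c['fx'],(v-c['cy'])/c['fy'],1]); o=c['w'][:3,3]
    return o+d*(z-o[2])/d[2]
def proj(c,p):
    q=np.linalg.inv(c['w'])@np.append(p,1); return np.array([c['fx']*q[0]/q[2]+c['cx'],c['fy']*q[1]/q[2]+c['cy']])
E
python3 - <<'E'
from h import *
a=cap('top','top.png');b=cap('side','side.png')
cv2.imwrite('pics/both.png',cv2.resize(np.vstack([a['color'],b['color']]),None,fx=.7,fy=.7))
for c in (a,b): print(c['fx'],c['cx'],c['cy'],c['w'].round(3).tolist())
s=ctrl.read_state();print({k:np.round(v,3).tolist() for k,v in s.items()})
E
```

```text
526.8024798989269 273.5741150349838 210.3484611453014 [[0.027, -0.987, 0.156, 0.341], [-1.0, -0.027, 0.006, -0.047], [-0.001, -0.156, -0.988, 1.388], [0.0, 0.0, 0.0, 1.0]]
441.3299559810673 281.4605360371471 203.93341175858998 [[0.925, -0.235, 0.299, 0.194], [-0.38, -0.541, 0.75, -0.882], [-0.015, -0.807, -0.59, 0.725], [0.0, 0.0, 0.0, 1.0]]
{'time_s': 0.1, 'joints': [-1.266, 0.384, 0.016, 1.371, -0.006, 1.388, -0.046], 'qvel': [-0.001, -0.001, -0.0, -0.004, 0.0, 0.0, -0.001], 'effort': [0.004, -62.914, 0.848, -37.276, 0.017, 0.01, -0.0], 'eef_pos': [0.225, 0.583, 0.241], 'eef_rot': [-0.574, -3.088, 0.003], 'ft_force': [-0.632, 0.081, 0.187], 'wrist_torque': [-0.007, -0.008, -0.009], 'grip_width': 0.085}
```

View pics/top.png

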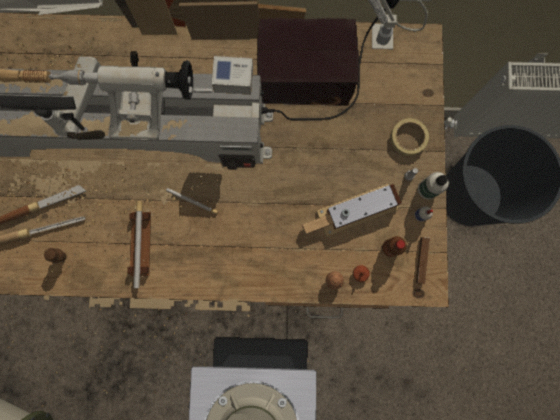

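View pics/side.png

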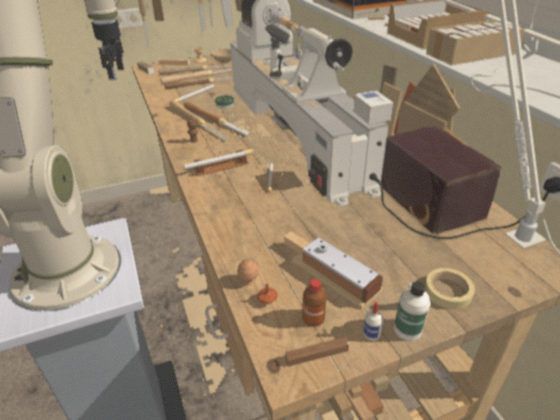

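Top view: the candidates for the bar are the long steel one in the wooden rest (138,205)–(138,288), and the short one with a brass end lying loose at (167,190)–(215,213). The one in the rest fits, being larger and lying in the rest. The jig is at about (363,207) and the blank stands out at (315,225). I'll confirm in an enlarged crop.

Run:
```python
from h import *
c=cap('top');im=c['color']
a=cv2.resize(im[190:300,100:220],None,fx=3.3,fy=3.3,interpolation=cv2.INTER_CUBIC)
b=cv2.resize(im[165:275,295:415],None,fx=3.3,fy=3.3,interpolation=cv2.INTER_CUBIC)
cv2.imwrite('pics/crop.png',np.hstack([a,b]))
hsv=cv2.cvtColor(im,cv2.COLOR_BGR2HSV)
# bar: low saturation & bright
def comps(m,x0,y0,x1,y1,z):
    k=np.zeros_like(m);k[y0:y1,x0:x1]=m[y0:y1,x0:x1]
    for q in cv2.findContours(k,cv2.RETR_EXTERNAL,cv2.CHAIN_APPROX_NONE)[0]:
        if cv2.contourArea(q)>60:
            r=cv2.minAreaRect(q);bx=cv2.boxPoints(r)
            print(np.round(r[0],1),np.round(r[1],1),r[2],[ray(c,*p,z).round(4)[:2].tolist() for p in bx], ray(c,*r[0],z).round(4))
grey=((hsv[...,1]<70)&(hsv[...,2]>90)).astype(np.uint8)*255
print('bar');comps(grey,115,195,160,300,.037)
print('lid');comps(grey,300,170,415,250,.053)
```

```text
bar
[137.5 249.5] [ 5.4 77.1] 1.9091522693634033 [[0.3455, 0.311], [0.5433, 0.3179], [0.5432, 0.3039], [0.3454, 0.2973]] [0.4432 0.3075 0.037 ]
lid
[362.4 205.8] [22.  66.8] 69.32556915283203 [[0.5633, -0.1766], [0.6295, -0.3375], [0.576, -0.357], [0.5106, -0.197]] [ 0.5697 -0.2668  0.053 ]
```

View pics/crop.png

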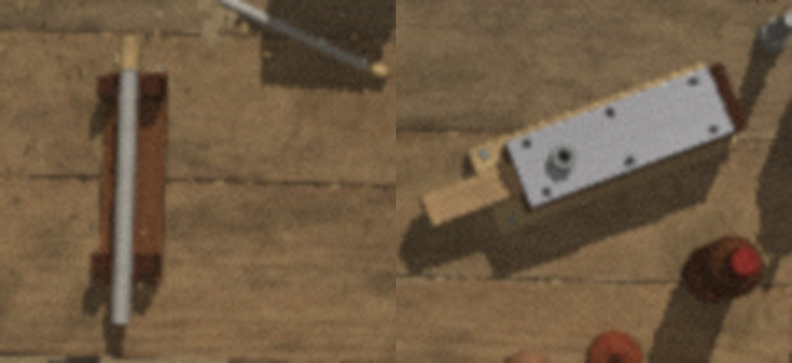

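The crop confirms it: the long bar in the rest has its brass tip away from the robot (138,205). The loose one is shorter and thinner. In the jig crop the blank stands out at the left end of the aluminium lid. I'll move above the bar.

>>> carry_out(
  series=[
    [-0.0316, -0.0174, 0.005, 0, 0, 0, 1],
    [-0.0316, -0.0174, 0.005, 0, 0, 0, 1],
    [-0.0316, -0.0174, 0.005, 0, 0, 0, 1],
    [-0.0316, -0.0174, 0.005, 0, 0, 0, 1],
    [-0.0316, -0.0174, 0.005, 0, 0, 0, 1],
    [-0.0316, -0.0174, 0.005, 0, 0, 0, 1],
    [-0.0316, -0.0174, 0.005, 0, 0, 0, 1],
    [-0.0316, -0.0174, 0.005, 0, 0, 0, 1],
    [-0.0316, -0.0174, 0.005, 0, 0, 0, 1],
    [-0.0316, -0.0174, 0.005, 0, 0, 0, 1],
    [0, 0, 0, 0, 0, -5.75, 1],
    [0, 0, 0, 0, 0, -5.75, 1],
    [0, 0, 0, 0, 0, -5.75, 1],
    [0, 0, 0, 0, 0, -5.75, 1],
    [0, 0, 0, 0, 0, 0, 1],
  ],
)

```text
time_s: 1.4
eef_pos: [0.4569, 0.307, 0.192]
eef_rot: [0.06, -3.14, 0.001]
ft_force: [-0.6, -1.3, -0.0]
grip_width: 0.0858
```

```bash
cat >> h.py <<'E'
def pose():
    s=ctrl.read_state();M=R.from_rotvec(s['eef_rot']).as_matrix()
    print('t',round(s['time_s'],2),'p',np.round(s['eef_pos'],4),'xyaw',round(np.degrees(np.arctan2(M[1,0],M[0,0])),2),'z',M[:,2].round(3),'F',np.round(s['ft_force'],2),'g',round(s['grip_width'],4))
    return np.array(s['eef_pos']),M
E
python3 - <<'E'
from h import *
pose();c=cap('wrist','w1.png');print(c['w'].round(3).tolist())
E
```

```text
t 1.4 p [0.4569 0.307  0.192 ] xyaw -177.81 z [-0.001 -0.    -1.   ] F [-0.62 -1.27 -0.02] g 0.0858
[[-0.039, 0.965, 0.259, 0.391], [0.999, 0.038, 0.01, 0.306], [-0.0, 0.259, -0.966, 0.324], [0.0, 0.0, 0.0, 1.0]]
```

View pics/w1.png

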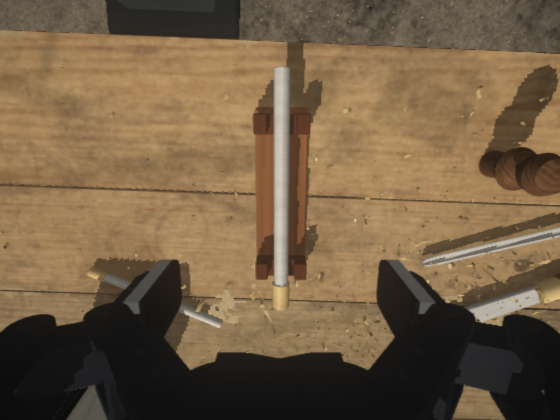

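The bar runs from (282,68), the rear end, to (281,310), the brass tip, lying in both notches. Measuring it.

Run:
```python
from h import *
c=cap('wrist');im=c['color'];hsv=cv2.cvtColor(im,cv2.COLOR_BGR2HSV)
m=((hsv[...,1]<60)&(hsv[...,2]>120)).astype(np.uint8)*255
k=np.zeros_like(m);k[60:320,265:300]=m[60:320,265:300]
q=max(cv2.findContours(k,0,1)[0],key=cv2.contourArea);r=cv2.minAreaRect(q);print(r)
for u,v in list(cv2.boxPoints(r)): print(u,v,ray(c,u,v,.037).round(4))
print('tip',ray(c,281,310,.0285).round(4),'rear',ray(c,282.5,68,.037).round(4))
# rest walls: base z=.008 edges
print('notch blocks',[ray(c,u,v,.03).round(4)[:2].tolist() for u,v in ((254,122),(311,122),(256,268),(307,268))])
pose()
```

```text
((280.0, 176.0), (218.0, 14.0), 90.0)
273.0 67.0 [0.3481 0.2998 0.037 ]
287.0 67.0 [0.3477 0.3112 0.037 ]
287.0 285.0 [0.5428 0.3188 0.037 ]
273.0 285.0 [0.5433 0.3053 0.037 ]
tip [0.5755 0.3142 0.0285] rear [0.3486 0.3076 0.037 ]
notch blocks [[0.3917, 0.2844], [0.3901, 0.3338], [0.5292, 0.2882], [0.5276, 0.3379]]
t 1.5 p [0.4569 0.3071 0.1921] xyaw -178.27 z [-0. -0. -1.] F [-0.1   0.23  0.02] g 0.0854
```

>>> carry_out(
  series=[
    [-0.004, 0.004, 0.03, 0, 0, 0, 1],
    [0, 0, 0.035, 0, 0, 0, 1],
    [0, 0, 0.035, 0, 0, 0, 1],
    [0, 0, 0.035, 0, 0, 0, 1],
    [0, 0, 0.02, 0, 0, 0, 1],
    [0, 0, 0.01, 0, 0, 0, 1],
    [0, 0, 0.005, 0, 0, 0, 1],
    [0, 0, 0, 0, 0, 0, 0],
    [0, 0, 0, 0, 0, 0, 0],
    [0, 0, 0, 0, 0, 0, 0],
    [0, 0, 0, 0, 0, 0, 0],
    [0, 0, 0, 0, 0, 0, 0],
    [0, 0, 0, 0, 0, 0, 0],
    [0, 0, 0, 0, 0, 0, 0],
    [0, 0, 0, 0, 0, 0, 0],
  ],
  squeeze=60,
)

```text
time_s: 2.75
eef_pos: [0.4615, 0.3116, 0.0234]
eef_rot: [-0.053, 3.14, 0.001]
ft_force: [-1.2, -1.4, 5.8]
grip_width: 0.0159
```

Run:
```python
from h import *
pose()
```

```text
t 2.75 p [0.4615 0.3116 0.0234] xyaw -178.08 z [ 0.001  0.001 -1.   ] F [-1.23 -1.4   5.79] g 0.0159
```

>>> carry_out(
  series=[
    [0, 0, -0.01, 0, 0, 0, 0],
    [0, 0, -0.03, 0, 0, 0, 0],
    [0, 0, -0.03, 0, 0, 0, 0],
    [0, 0, -0.03, 0, 0, 0, 0],
    [0.0015, -0.034, 0, 0, 0, 0, 0],
    [0.0015, -0.034, 0, 0, 0, 0, 0],
    [0.0015, -0.034, 0, 0, 0, 0, 0],
    [0.0015, -0.034, 0, 0, 0, 0, 0],
    [0.0015, -0.034, 0, 0, 0, 0, 0],
    [0.0015, -0.034, 0, 0, 0, 0, 0],
    [0.0015, -0.034, 0, 0, 0, 0, 0],
    [0.0015, -0.034, 0, 0, 0, 0, 0],
    [0.0015, -0.034, 0, 0, 0, 0, 0],
    [0, 0, 0, 0, 0, 0, 0],
  ],
)

```text
time_s: 3.92
eef_pos: [0.457, -0.0024, 0.1229]
eef_rot: [-0.038, 3.141, -0.003]
ft_force: [0.3, -0.6, -2.4]
grip_width: 0.0158
```

>>> carry_out(
  series=[
    [0, 0, 0, 0, 0, 6.9, 0],
    [0, 0, 0, 0, 0, 6.9, 0],
    [0, 0, 0, 0, 0, 6.9, 0],
    [0, 0, 0, 0, 0, 6.9, 0],
    [0, 0, 0, 0, 0, 6.9, 0],
    [0, 0, 0, 0, 0, 6.9, 0],
    [0, 0, 0, 0, 0, 6.9, 0],
    [0, 0, 0, 0, 0, 6.9, 0],
    [0, 0, 0, 0, 0, 6.9, 0],
    [0, 0, 0, 0, 0, 6.9, 0],
    [0, 0, 0, 0, 0, 0, 0],
    [0, 0, 0, 0, 0, 0, 0],
  ],
)

```text
time_s: 4.92
eef_pos: [0.4575, 0.0053, 0.1225]
eef_rot: [-1.73, -2.622, -0.0]
ft_force: [-0.1, 0.7, -2.2]
grip_width: 0.0157
```

Run:
```python
from h import *
pose()
c=cap('wrist','w2.png'); a=cap('side')
cr=cv2.resize(a['color'][130:330,180:420],(504,420),interpolation=cv2.INTER_CUBIC)
cv2.imwrite('pics/w2s.png',cv2.resize(np.hstack([c['color'],cr]),None,fx=.75,fy=.75))
```

```text
t 4.92 p [0.4575 0.0053 0.1225] xyaw 113.16 z [-0.  0. -1.] F [-0.12  0.68 -2.18] g 0.0157
```

View pics/w2s.png

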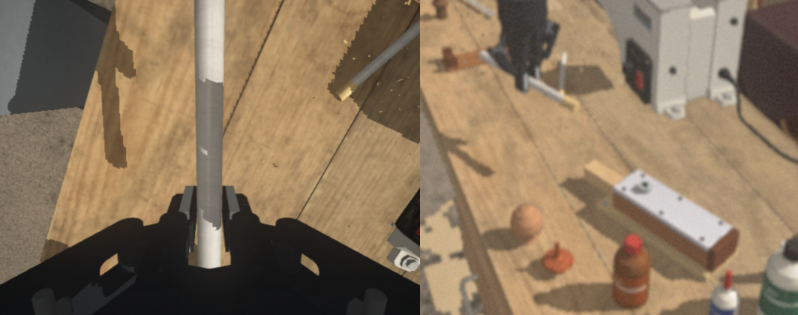

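The wrist camera looks backward along the bar, so the jig isn't in it. The side crop shows the bar held level with its brass tip at (570,102), pointing toward the blank. I'll lower it to push height short of the blank, then compare the two in the fixed views.

>>> carry_out(
  series=[
    [0, 0, 0.03, 0, 0, 0.8, 0],
    [0, 0, 0.03, 0, 0, 0, 0],
    [0, 0, 0.025, 0, 0, 0, 0],
    [0, 0, 0.013, 0, 0, 0, 0],
    [0, 0, 0.004, 0, 0, 0, 0],
    [0, 0, 0, 0, 0, 0, 0],
    [0, 0, 0, 0, 0, 0, 0],
  ],
)

```text
time_s: 5.6
eef_pos: [0.4582, 0.005, 0.021]
eef_rot: [1.752, 2.607, 0.001]
ft_force: [-0.7, 0.5, -1.9]
grip_width: 0.016
```

Run:
```python
from h import *
p,M=pose()
a=cap('top');b=cap('side')
def col(c,box):
    x0,y0,x1,y1=box
    im=c['color'];hsv=cv2.cvtColor(im,cv2.COLOR_BGR2HSV)
    return cv2.resize(im[y0:y1,x0:x1],None,fx=400/(x1-x0),fy=400/(x1-x0),interpolation=cv2.INTER_CUBIC)
A=col(a,(220,165,400,300));B=col(b,(200,130,400,330))
h=min(A.shape[0],B.shape[0]);cv2.imwrite('pics/x.png',np.hstack([np.vstack([A,np.zeros((400-A.shape[0],400,3),np.uint8)]),B]))
# lid fit
for c,box in ((a,(300,170,415,250)),(b,(290,225,390,310))):
    hsv=cv2.cvtColor(c['color'],cv2.COLOR_BGR2HSV);g=((hsv[...,1]<70)&(hsv[...,2]>90)).astype(np.uint8)*255
    k=np.zeros_like(g);x0,y0,x1,y1=box;k[y0:y1,x0:x1]=g[y0:y1,x0:x1]
    q=max(cv2.findContours(k,0,1)[0],key=cv2.contourArea)
    W=np.array([ray(c,*t,.053)[:2] for t in q[:,0]])*1000
    r=cv2.minAreaRect(cv2.convexHull(W.astype(np.float32)));print(r)
u=-M[:2,0];print('bar dir',u,'tip est',p[:2]+.112*u)
```

```text
t 5.6 p [0.4582 0.005  0.021 ] xyaw 112.19 z [ 0.001 -0.    -1.   ] F [-0.66  0.47 -1.89] g 0.016
((569.7412719726562, -266.94903564453125), (56.573055267333984, 171.52235412597656), 22.238523483276367)
((568.5452880859375, -272.2658996582031), (64.94775390625, 176.69859313964844), 22.247135162353516)
bar dir [ 0.37760444 -0.92596697] tip est [ 0.50050523 -0.09868855]
```

View pics/x.png

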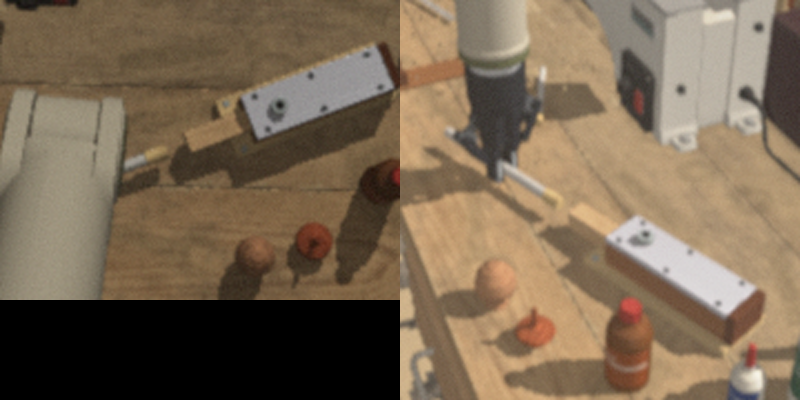

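The top crop shows the brass tip at (165,152), in line with the blank whose near end is at about (187,143), with a gap. The side crop agrees: tip (556,200), blank end (572,213). Quick gap numbers follow.

Run:
```python
from h import *
a=cap('top');im=a['color'];hsv=cv2.cvtColor(im,cv2.COLOR_BGR2HSV)
o=np.array([.5697,-.2669]);d=np.array([.3786,-.9256]);n=np.array([.9256,.3786])
f=lambda u,v,z:(np.round([(ray(a,u,v,z)[:2]-o)@d*1000,(ray(a,u,v,z)[:2]-o)@n*1000],1)).tolist()
print('tip',f(294.3,233.4,.033),'blank',f(304,230,.037))
# value profile along jig axis, and lateral profiles
def px(s,l,z):
    return proj(a,[*(o+d*s/1000+n*l/1000),z])
def val(s,l,z):
    u,v=px(s,l,z);return cv2.remap(im,np.float32([[u]]),np.float32([[v]]),cv2.INTER_LINEAR)[0,0]
print('axis');print([(s,*val(s,0,.035).tolist()) for s in range(-195,-135,3)])
for s in (-172-12,-120,-105): print('lat',s,[(l,int(val(s,l,.035).sum())) for l in range(-24,25,3)])
```

```text
tip [-187.7, -2.9] blank [-161.4, -3.8]
axis
[(-195, 85, 127, 151), (-192, 84, 124, 150), (-189, 82, 122, 146), (-186, 77, 113, 140), (-183, 71, 101, 125), (-180, 70, 99, 122), (-177, 70, 98, 121), (-174, 67, 93, 117), (-171, 63, 89, 108), (-168, 60, 86, 106), (-165, 58, 80, 97), (-162, 54, 76, 96), (-159, 74, 104, 131), (-156, 89, 123, 154), (-153, 87, 125, 155), (-150, 86, 123, 154), (-147, 86, 123, 153), (-144, 85, 121, 151), (-141, 86, 121, 152), (-138, 83, 120, 150)]
lat -184 [(-24, 142), (-21, 144), (-18, 152), (-15, 162), (-12, 199), (-9, 235), (-6, 271), (-3, 292), (0, 303), (3, 309), (6, 305), (9, 303), (12, 306), (15, 303), (18, 300), (21, 296), (24, 284)]
lat -120 [(-24, 160), (-21, 165), (-18, 161), (-15, 183), (-12, 269), (-9, 339), (-6, 347), (-3, 342), (0, 339), (3, 338), (6, 352), (9, 351), (12, 288), (15, 196), (18, 164), (21, 168), (24, 180)]
lat -105 [(-24, 208), (-21, 208), (-18, 194), (-15, 206), (-12, 272), (-9, 337), (-6, 347), (-3, 339), (0, 350), (3, 345), (6, 351), (9, 368), (12, 368), (15, 379), (18, 393), (21, 369), (24, 345)]
```

>>> carry_out(
  series=[
    [-0.006, 0.001, 0, 0, 0, 0, 0],
    [-0.006, 0, 0, 0, 0, 0, 0],
    [-0.004, 0, 0, 0, 0, 0, 0],
    [-0.002, 0, 0, 0, 0, 0, 0],
    [0, 0, 0, 0, 0, 0, 0],
    [0, 0, 0, 0, 0, 0, 0],
  ],
  squeeze=60,
)

```text
time_s: 6.25
eef_pos: [0.4653, -0.0115, 0.0202]
eef_rot: [-1.754, -2.606, 0.0]
ft_force: [-0.2, 0.5, -2.4]
grip_width: 0.0161
```

>>> carry_out(
  series=[
    [-0.001, 0, 0, 0, 0, 0, 0],
    [-0.001, 0, 0, 0, 0, 0, 0],
    [0, 0, 0, 0, 0, 0, 0],
  ],
)

```text
time_s: 6.5
eef_pos: [0.4661, -0.0131, 0.0203]
eef_rot: [-1.754, -2.607, 0.0]
ft_force: [0.1, 0.2, -2.7]
grip_width: 0.016
```

>>> carry_out(
  series=[
    [-0.001, 0, 0, 0, 0, 0, 0],
    [-0.001, 0, 0, 0, 0, 0, 0],
    [0, 0, 0, 0, 0, 0, 0],
  ],
)

```text
time_s: 6.75
eef_pos: [0.4669, -0.0151, 0.0203]
eef_rot: [1.754, 2.606, -0.0]
ft_force: [0.1, 0.2, -2.9]
grip_width: 0.0159
```

>>> carry_out(
  series=[
    [-0.001, 0, 0, 0, 0, 0, 0],
    [-0.001, 0, 0, 0, 0, 0, 0],
    [0, 0, 0, 0, 0, 0, 0],
  ],
)

```text
time_s: 7.0
eef_pos: [0.4677, -0.017, 0.0203]
eef_rot: [1.754, 2.606, -0.0]
ft_force: [0.3, -0.7, -1.8]
grip_width: 0.0154
```

>>> carry_out(
  series=[
    [-0.001, 0, 0, 0, 0, 0, 0],
    [-0.001, 0, 0, 0, 0, 0, 0],
    [0, 0, 0, 0, 0, 0, 0],
  ],
)

```text
time_s: 7.25
eef_pos: [0.4683, -0.0187, 0.0203]
eef_rot: [-1.754, -2.606, 0.0]
ft_force: [-0.3, 0.3, -1.6]
grip_width: 0.0162
```

>>> carry_out(
  series=[
    [-0.001, 0, 0, 0, 0, 0, 0],
    [-0.001, 0, 0, 0, 0, 0, 0],
    [0, 0, 0, 0, 0, 0, 0],
  ],
)

```text
time_s: 7.5
eef_pos: [0.4685, -0.0192, 0.0201]
eef_rot: [-1.751, -2.606, -0.0]
ft_force: [-1.8, 4.7, -1.3]
grip_width: 0.0159
```

>>> carry_out(
  series=[
    [-0.001, 0, 0, 0, 0, 0, 0],
    [-0.001, 0, 0, 0, 0, 0, 0],
    [0, 0, 0, 0, 0, 0, 0],
  ],
)

```text
time_s: 7.75
eef_pos: [0.4693, -0.0209, 0.0201]
eef_rot: [-1.751, -2.606, -0.001]
ft_force: [-2.1, 6.6, -0.8]
grip_width: 0.0156
```

>>> carry_out(
  series=[
    [-0.001, 0, 0, 0, 0, 0, 0],
    [-0.001, 0, 0, 0, 0, 0, 0],
    [0, 0, 0, 0, 0, 0, 0],
  ],
)

```text
time_s: 8.0
eef_pos: [0.47, -0.0228, 0.0201]
eef_rot: [-1.751, -2.606, -0.001]
ft_force: [-2.3, 5.8, -0.9]
grip_width: 0.0158
```

>>> carry_out(
  series=[
    [-0.001, 0, 0, 0, 0, 0, 0],
    [-0.001, 0, 0, 0, 0, 0, 0],
    [0, 0, 0, 0, 0, 0, 0],
  ],
)

```text
time_s: 8.25
eef_pos: [0.4708, -0.0246, 0.0201]
eef_rot: [-1.751, -2.606, -0.001]
ft_force: [-2.4, 4.6, -1.3]
grip_width: 0.0159
```

>>> carry_out(
  series=[
    [-0.001, 0, 0, 0, 0, 0, 0],
    [-0.001, 0, 0, 0, 0, 0, 0],
    [0, 0, 0, 0, 0, 0, 0],
  ],
)

```text
time_s: 8.5
eef_pos: [0.4715, -0.0264, 0.0201]
eef_rot: [-1.751, -2.606, -0.001]
ft_force: [-1.3, 5.1, -1.0]
grip_width: 0.0159
```

>>> carry_out(
  series=[
    [-0.001, 0, 0, 0, 0, 0, 0],
    [-0.001, 0, 0, 0, 0, 0, 0],
    [0, 0, 0, 0, 0, 0, 0],
    [-0.001, 0, 0, 0, 0, 0, 0],
    [-0.001, 0, 0, 0, 0, 0, 0],
    [0, 0, 0, 0, 0, 0, 0],
  ],
)

```text
time_s: 9.0
eef_pos: [0.4731, -0.0301, 0.0201]
eef_rot: [-1.751, -2.606, -0.001]
ft_force: [-2.7, 5.8, -1.7]
grip_width: 0.0161
```

>>> carry_out(
  series=[
    [-0.001, 0, 0, 0, 0, 0, 0],
    [-0.001, 0, 0, 0, 0, 0, 0],
    [0, 0, 0, 0, 0, 0, 0],
    [-0.001, 0, 0, 0, 0, 0, 0],
    [-0.001, 0, 0, 0, 0, 0, 0],
    [0, 0, 0, 0, 0, 0, 0],
    [0, 0, 0, 0, 0, 0, 0],
  ],
)

```text
time_s: 9.58
eef_pos: [0.4746, -0.0338, 0.0201]
eef_rot: [-1.751, -2.606, -0.001]
ft_force: [-2.3, 5.2, -0.3]
grip_width: 0.0161
```

Run:
```python
from h import *
pose();a=cap('top');im=a['color']
o=np.array([.5697,-.2669]);d=np.array([.3786,-.9256]);n=np.array([.9256,.3786])
print([(s,im[tuple(np.round(proj(a,[*(o+d*s/1000+n*l/1000),.037])[::-1]).astype(int))].tolist()) for l in (0,9) for s in range(-165,-130,3)])
```

```text
t 9.58 p [ 0.4746 -0.0338  0.0201] xyaw 112.22 z [-0.001  0.001 -1.   ] F [-2.28  5.25 -0.34] g 0.0161
[(-165, [99, 144, 171]), (-162, [93, 139, 162]), (-159, [95, 140, 168]), (-156, [96, 139, 164]), (-153, [92, 137, 162]), (-150, [77, 118, 144]), (-147, [54, 82, 102]), (-144, [76, 109, 136]), (-141, [87, 123, 151]), (-138, [89, 124, 156]), (-135, [88, 123, 154]), (-132, [88, 124, 156]), (-165, [74, 105, 130]), (-162, [70, 98, 122]), (-159, [75, 108, 132]), (-156, [81, 115, 140]), (-153, [71, 104, 127]), (-150, [73, 106, 132]), (-147, [68, 94, 117]), (-144, [63, 86, 107]), (-141, [92, 129, 162]), (-138, [93, 131, 161]), (-135, [93, 128, 161]), (-132, [85, 120, 148])]
```

>>> carry_out(
  series=[
    [-0.001, 0, 0, 0, 0, 0, 0],
    [-0.001, 0, 0, 0, 0, 0, 0],
    [0, 0, 0, 0, 0, 0, 0],
    [0, 0, 0, 0, 0, 0, 0],
  ],
)

```text
time_s: 9.97
eef_pos: [0.4753, -0.0357, 0.0201]
eef_rot: [-1.751, -2.606, -0.001]
ft_force: [-2.6, 5.4, -0.7]
grip_width: 0.0157
```

>>> carry_out(
  series=[
    [-0.001, 0, 0, 0, 0, 0, 0],
    [-0.001, 0, 0, 0, 0, 0, 0],
    [0, 0, 0, 0, 0, 0, 0],
    [0, 0, 0, 0, 0, 0, 0],
  ],
)

```text
time_s: 10.3
eef_pos: [0.4761, -0.0375, 0.0201]
eef_rot: [-1.751, -2.606, -0.001]
ft_force: [-2.0, 5.8, -0.1]
grip_width: 0.0161
```

>>> carry_out(
  series=[
    [-0.001, 0, 0, 0, 0, 0, 0],
    [0, 0, 0, 0, 0, 0, 0],
    [0, 0, 0, 0, 0, 0, 0],
  ],
)

```text
time_s: 10.55
eef_pos: [0.4764, -0.0384, 0.02]
eef_rot: [-1.751, -2.606, -0.001]
ft_force: [-2.3, 5.7, -1.0]
grip_width: 0.0158
```

>>> carry_out(
  series=[
    [-0.001, 0, 0, 0, 0, 0, 0],
    [0, 0, 0, 0, 0, 0, 0],
    [0, 0, 0, 0, 0, 0, 0],
  ],
)

```text
time_s: 10.8
eef_pos: [0.4768, -0.0393, 0.0201]
eef_rot: [-1.751, -2.606, -0.001]
ft_force: [-2.4, 6.1, -0.8]
grip_width: 0.016
```

>>> carry_out(
  series=[
    [-0.001, 0, 0, 0, 0, 0, 0],
    [0, 0, 0, 0, 0, 0, 0],
    [0, 0, 0, 0, 0, 0, 0],
  ],
)

```text
time_s: 11.05
eef_pos: [0.4772, -0.0402, 0.0201]
eef_rot: [-1.751, -2.606, -0.001]
ft_force: [-1.3, 5.5, -0.5]
grip_width: 0.0157
```

>>> carry_out(
  series=[
    [-0.001, 0, 0, 0, 0, 0, 0],
    [0, 0, 0, 0, 0, 0, 0],
    [0, 0, 0, 0, 0, 0, 0],
  ],
)

```text
time_s: 11.3
eef_pos: [0.4776, -0.0411, 0.02]
eef_rot: [-1.751, -2.606, -0.001]
ft_force: [-3.2, 6.2, -0.7]
grip_width: 0.016
```

>>> carry_out(
  series=[
    [-0.001, 0, 0, 0, 0, 0, 0],
    [0, 0, 0, 0, 0, 0, 0],
    [0, 0, 0, 0, 0, 0, 0],
  ],
)

```text
time_s: 11.55
eef_pos: [0.4779, -0.042, 0.02]
eef_rot: [-1.75, -2.606, -0.001]
ft_force: [-2.6, 5.3, -1.0]
grip_width: 0.0161
```

>>> carry_out(
  series=[
    [-0.001, 0, 0, 0, 0, 0, 0],
    [0, 0, 0, 0, 0, 0, 0],
    [0, 0, 0, 0, 0, 0, 0],
  ],
)

```text
time_s: 11.8
eef_pos: [0.4783, -0.0429, 0.02]
eef_rot: [-1.75, -2.606, -0.001]
ft_force: [-3.1, 6.1, -0.4]
grip_width: 0.0157
```

>>> carry_out(
  series=[
    [-0.001, 0, 0, 0, 0, 0, 0],
    [0, 0, 0, 0, 0, 0, 0],
    [0, 0, 0, 0, 0, 0, 0],
  ],
)

```text
time_s: 12.05
eef_pos: [0.4787, -0.0439, 0.02]
eef_rot: [-1.75, -2.606, -0.001]
ft_force: [-2.7, 6.8, -1.2]
grip_width: 0.0159
```

>>> carry_out(
  series=[
    [-0.001, 0, 0, 0, 0, 0, 0],
    [0, 0, 0, 0, 0, 0, 0],
    [0, 0, 0, 0, 0, 0, 0],
  ],
)

```text
time_s: 12.3
eef_pos: [0.4791, -0.0448, 0.02]
eef_rot: [-1.751, -2.606, -0.001]
ft_force: [-2.7, 6.6, -1.8]
grip_width: 0.0159
```

>>> carry_out(
  series=[
    [-0.001, 0, 0, 0, 0, 0, 0],
    [0, 0, 0, 0, 0, 0, 0],
    [0, 0, 0, 0, 0, 0, 0],
  ],
)

```text
time_s: 12.55
eef_pos: [0.4795, -0.0457, 0.02]
eef_rot: [-1.75, -2.606, -0.001]
ft_force: [-2.7, 5.2, -0.5]
grip_width: 0.0163
```

>>> carry_out(
  series=[
    [-0.001, 0, 0, 0, 0, 0, 0],
    [0, 0, 0, 0, 0, 0, 0],
    [0, 0, 0, 0, 0, 0, 0],
  ],
)

```text
time_s: 12.8
eef_pos: [0.4798, -0.0467, 0.02]
eef_rot: [-1.751, -2.606, -0.001]
ft_force: [-3.0, 6.2, -1.3]
grip_width: 0.0155
```

>>> carry_out(
  series=[
    [-0.001, 0, 0, 0, 0, 0, 0],
    [0, 0, 0, 0, 0, 0, 0],
    [0, 0, 0, 0, 0, 0, 0],
  ],
)

```text
time_s: 13.05
eef_pos: [0.4802, -0.0476, 0.02]
eef_rot: [-1.75, -2.606, -0.001]
ft_force: [-1.8, 6.6, 0.2]
grip_width: 0.0156
```

>>> carry_out(
  series=[
    [-0.001, 0, 0, 0, 0, 0, 0],
    [0, 0, 0, 0, 0, 0, 0],
    [0, 0, 0, 0, 0, 0, 0],
  ],
)

```text
time_s: 13.3
eef_pos: [0.4806, -0.0485, 0.02]
eef_rot: [-1.75, -2.606, -0.001]
ft_force: [-2.2, 5.4, -0.4]
grip_width: 0.0158
```

>>> carry_out(
  series=[
    [-0.001, 0, 0, 0, 0, 0, 0],
    [0, 0, 0, 0, 0, 0, 0],
    [0, 0, 0, 0, 0, 0, 0],
  ],
)

```text
time_s: 13.55
eef_pos: [0.4809, -0.0494, 0.02]
eef_rot: [-1.75, -2.606, -0.001]
ft_force: [-2.7, 5.1, -0.7]
grip_width: 0.0161
```

>>> carry_out(
  series=[
    [-0.001, 0, 0, 0, 0, 0, 0],
    [0, 0, 0, 0, 0, 0, 0],
    [0, 0, 0, 0, 0, 0, 0],
  ],
)

```text
time_s: 13.8
eef_pos: [0.4812, -0.0501, 0.02]
eef_rot: [-1.75, -2.606, -0.001]
ft_force: [-3.3, 7.3, -0.4]
grip_width: 0.0158
```

>>> carry_out(
  series=[
    [-0.001, 0, 0, 0, 0, 0, 0],
    [0, 0, 0, 0, 0, 0, 0],
    [0, 0, 0, 0, 0, 0, 0],
  ],
)

```text
time_s: 14.05
eef_pos: [0.4815, -0.0508, 0.02]
eef_rot: [-1.75, -2.606, -0.001]
ft_force: [-2.1, 7.0, -0.3]
grip_width: 0.0159
```

>>> carry_out(
  series=[
    [-0.001, 0, 0, 0, 0, 0, 0],
    [0, 0, 0, 0, 0, 0, 0],
    [0, 0, 0, 0, 0, 0, 0],
  ],
)

```text
time_s: 14.3
eef_pos: [0.4818, -0.0515, 0.0199]
eef_rot: [-1.749, -2.606, -0.001]
ft_force: [-3.4, 8.2, 0.2]
grip_width: 0.0161
```

Push now harder than the drag: it rose from about 6 N to 8–9 N, with less advance per step. That is the light spring of the stop. One small further nudge will show whether it is firm.

>>> carry_out(
  series=[
    [-0.0007, 0, 0, 0, 0, 0, 0],
    [0, 0, 0, 0, 0, 0, 0],
    [0, 0, 0, 0, 0, 0, 0],
  ],
)

```text
time_s: 14.55
eef_pos: [0.4818, -0.0516, 0.0198]
eef_rot: [-1.748, -2.605, -0.001]
ft_force: [-5.3, 11.1, -0.2]
grip_width: 0.0159
```

Run:
```python
from h import *
pose()
```

```text
t 14.55 p [ 0.4818 -0.0516  0.0198] xyaw 112.28 z [-0.003  0.003 -1.   ] F [-5.25 11.07 -0.24] g 0.0159
```

Firm: 12 N at the wrist, no further advance, about 6 N on the stop. Backing straight off, lifting, and returning along the same way.

>>> carry_out(
  series=[
    [0.001, 0, 0, 0, 0, 0, 0],
    [0.002, 0, 0, 0, 0, 0, 0],
    [0.004, 0, 0, 0, 0, 0, 0],
    [0.01, 0, 0, 0, 0, 0, 0],
    [0.02, 0, 0, 0, 0, 0, 0],
    [0.02, 0, 0, 0, 0, 0, 0],
    [0.0077, -0.001, 0, 0, 0, 0, 0],
    [0, 0, -0.01, 0, 0, 0, 0],
    [0, 0, -0.03, 0, 0, 0, 0],
    [0, 0, -0.03, 0, 0, 0, 0],
    [0, 0, -0.032, 0, 0, 0, 0],
    [0, 0, 0, 0, 0, -0.8, 0],
  ],
)

```text
time_s: 15.55
eef_pos: [0.4616, 0.0039, 0.1288]
eef_rot: [1.734, 2.611, 0.01]
ft_force: [1.6, -0.7, -2.0]
grip_width: 0.0159
```

>>> carry_out(
  series=[
    [0, 0, 0, 0, 0, -6.9, 0],
    [0, 0, 0, 0, 0, -6.9, 0],
    [0, 0, 0, 0, 0, -6.9, 0],
    [0, 0, 0, 0, 0, -6.9, 0],
    [0, 0, 0, 0, 0, -6.9, 0],
    [0, 0, 0, 0, 0, -6.9, 0],
    [0, 0, 0, 0, 0, -6.9, 0],
    [0, 0, 0, 0, 0, -6.9, 0],
    [0, 0, 0, 0, 0, -6.9, 0],
    [0, 0, 0, 0, 0, -6.9, 0],
    [0, 0, 0, 0, 0, 0, 0],
  ],
)

```text
time_s: 16.47
eef_pos: [0.4579, 0.004, 0.1227]
eef_rot: [-0.06, 3.14, -0.001]
ft_force: [0.7, 0.0, -2.9]
grip_width: 0.0157
```

>>> carry_out(
  series=[
    [-0.0015, 0.034, 0, 0, 0, 0, 0],
    [-0.0015, 0.034, 0, 0, 0, 0, 0],
    [-0.0015, 0.034, 0, 0, 0, 0, 0],
    [-0.0015, 0.034, 0, 0, 0, 0, 0],
    [-0.0015, 0.034, 0, 0, 0, 0, 0],
    [-0.0015, 0.034, 0, 0, 0, 0, 0],
    [-0.0015, 0.034, 0, 0, 0, 0, 0],
    [-0.0015, 0.034, 0, 0, 0, 0, 0],
    [-0.0015, 0.034, 0, 0, 0, 0, 0],
    [0, 0, 0, 0, 0, 0, 0],
    [0, 0, 0, 0, 0, 0, 0],
    [0, 0, 0, 0, 0, 0, 0],
  ],
)

```text
time_s: 17.47
eef_pos: [0.4613, 0.3104, 0.1221]
eef_rot: [-0.048, 3.141, -0.002]
ft_force: [0.0, -1.0, -2.2]
grip_width: 0.0159
```

Run:
```python
from h import *
pose();c=cap('wrist');b=cap('side')
s=cv2.resize(b['color'][110:310,150:350],(420,420),interpolation=cv2.INTER_CUBIC)
cv2.imwrite('pics/w3.png',cv2.resize(np.hstack([c['color'],s]),None,fx=.8,fy=.8))
```

```text
t 17.47 p [0.4613 0.3104 0.1221] xyaw -178.26 z [ 0.    -0.001 -1.   ] F [ 0.04 -0.96 -2.25] g 0.0159
```

View pics/w3.png

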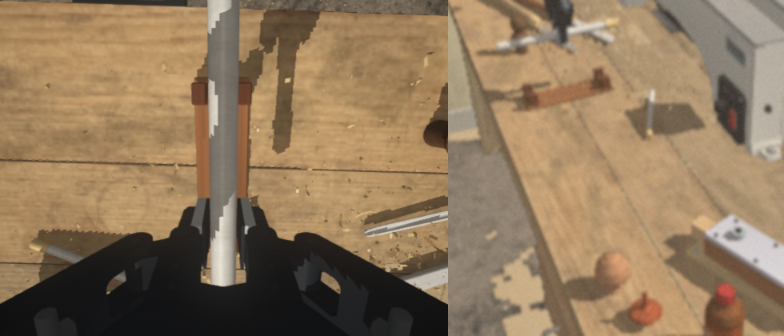

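The bar is parallel to the rest and above it in the wrist view: notch block (192–250,92), bar at column 223. Lowering.

>>> carry_out(
  series=[
    [0, 0.0012, 0.03, 0, 0, 0, 0],
    [0, 0, 0.03, 0, 0, 0, 0],
    [0, 0, 0.02, 0, 0, 0, 0],
    [0, 0, 0.01, 0, 0, 0, 0],
    [0, 0, 0.005, 0, 0, 0, 0],
    [0, 0, 0.002, 0, 0, 0, 0],
    [0, 0, 0.001, 0, 0, 0, 0],
    [0, 0, 0, 0, 0, 0, 0],
    [0, 0, 0, 0, 0, 0, 0],
  ],
)

```text
time_s: 18.32
eef_pos: [0.4616, 0.313, 0.0255]
eef_rot: [-0.053, 3.14, 0.002]
ft_force: [-0.3, -0.2, -2.5]
grip_width: 0.0159
```

Run:
```python
from h import *
pose()
```

```text
t 18.32 p [0.4616 0.313  0.0255] xyaw -178.08 z [ 0.002  0.001 -1.   ] F [-0.25 -0.24 -2.49] g 0.0159
```

Still hanging (Fz −2.5), about 2 mm to go.

>>> carry_out(
  series=[
    [0, -0.0014, 0.001, 0, 0, 0, 0],
    [0, 0, 0.0008, 0, 0, 0, 0],
    [0, 0, 0, 0, 0, 0, 0],
    [0, 0, 0, 0, 0, 0, 0],
  ],
)

```text
time_s: 18.65
eef_pos: [0.4613, 0.3112, 0.0234]
eef_rot: [-0.052, 3.14, 0.001]
ft_force: [-1.0, -1.8, 5.9]
grip_width: 0.0158
```

>>> carry_out(
  series=[
    [0, 0, 0.0006, 0, 0, 0, 0],
    [0, 0, 0, 0, 0, 0, 0],
  ],
)

```text
time_s: 18.82
eef_pos: [0.4613, 0.3112, 0.0233]
eef_rot: [-0.052, 3.14, 0.001]
ft_force: [-4.4, -4.0, 12.4]
grip_width: 0.0158
```

>>> carry_out(
  series=[
    [0, 0, -0.001, 0, 0, 0, 0],
    [0, 0, 0, 0, 0, 0, 0.3],
    [0, 0, 0, 0, 0, 0, 0.4],
    [0, 0, 0, 0, 0, 0, 0.6],
    [0, 0, 0, 0, 0, 0, 0.8],
    [0, 0, 0, 0, 0, 0, 0.8],
    [0, 0, 0, 0, 0, 0, 0.8],
    [0, 0, -0.01, 0, 0, 0, 0.8],
    [0, 0, -0.03, 0, 0, 0, 0.8],
    [0, 0, -0.035, 0, 0, 0, 0.8],
    [0, 0, -0.035, 0, 0, 0, 0.8],
    [0, 0, -0.035, 0, 0, 0, 0.8],
    [0, 0, -0.025, 0, 0, 0, 0.8],
    [0, 0, 0, 0, 0, 0, 0.8],
    [0, 0, 0, 0, 0, 0, 0.8],
  ],
)

```text
time_s: 20.07
eef_pos: [0.4617, 0.3117, 0.1954]
eef_rot: [-0.053, 3.138, 0.004]
ft_force: [-0.4, -0.5, -0.4]
grip_width: 0.0682
```

Run:
```python
from h import *
pose();c=cap('wrist');b=cap('top')
s=cv2.resize(b['color'][165:285,290:410],(420,420),interpolation=cv2.INTER_CUBIC)
cv2.imwrite('pics/w4.png',cv2.resize(np.hstack([c['color'],s]),None,fx=.8,fy=.8))
o=np.array([.5697,-.2669]);d=np.array([.3786,-.9256]);n=np.array([.9256,.3786])
print([(x,int(b['color'][tuple(np.round(proj(b,[*(o+d*x/1000+n*l/1000),.037])[::-1]).astype(int))].sum())) for l in (-4,6) for x in range(-145,-90,3)])
```

```text
t 20.07 p [0.4617 0.3117 0.1954] xyaw -178.08 z [ 0.003  0.003 -1.   ] F [-0.36 -0.53 -0.36] g 0.0682
[(-145, 279), (-142, 275), (-139, 176), (-136, 145), (-133, 176), (-130, 163), (-127, 162), (-124, 348), (-121, 369), (-118, 373), (-115, 352), (-112, 352), (-109, 353), (-106, 355), (-103, 359), (-100, 363), (-97, 273), (-94, 213), (-91, 198), (-145, 295), (-142, 293), (-139, 317), (-136, 305), (-133, 307), (-130, 280), (-127, 224), (-124, 334), (-121, 380), (-118, 371), (-115, 368), (-112, 360), (-109, 356), (-106, 354), (-103, 347), (-100, 339), (-97, 250), (-94, 196), (-91, 194)]
```

View pics/w4.png

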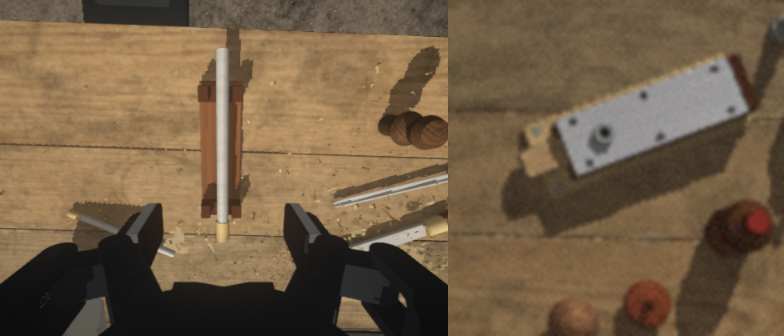

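The bar lies in both notches again, from (222,48) to (222,240) with the brass tip away from the robot. The blank stands about 40 mm out of the mouth, with its end at (530,160) in the right crop. Handing in.

```bash
python3 -c "
from h import *
print(ctrl.finish_job())"
```

```text
the job is handed in; nothing more can be done
None
```

The blank is up against the depth stop, the bar is back in its rest, and I handed the job in at about 20 s of the allowed 72 s.

- **Pushing:** I took the larger, brass-tipped bar from its rest and pushed the blank in with steps of 1–2 mm. The steady drag was about 6 N.
- **Finding the stop:** The push rose to 8–9 N over about 2 mm, which was the stop's light spring. One more 0.7 mm nudge gave 12 N at the wrist with no further movement, so I stopped. That is about 6 N on the stop itself, under its 12 N limit. I made that last nudge to confirm the stop was firm, so it went slightly past the first sign of extra resistance.
- **Last checks:** In the final pictures the blank stands about 40 mm out of the mouth and the bar lies in both notches with the brass tip away from the robot. The gripper is open and clear of everything. Laying the bar down peaked at 12 N before release.
- **Disagreements:** The top and side views put the jig's lid about 5 mm apart. I used the top view, and the contact fitted it.

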